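Set the sample press to 6 and press the cassette

ROBOT

A 7-joint arm with a two-finger parallel gripper is mounted at the origin on a cart in front of the work surface, level with it; the furniture and walls round the work are solid. World frame = base frame: x ahead of the robot, y to its left, z up, the work surface at z = 0. Lengths are in m, angles in rad, forces in N, time in s.
With the tool pointing down it reaches from about 0.35 to 0.775 m from the base axis. Payload 3.1 kg.
Tool frame: the origin (TCP) lies at the very end of the fingers, on their centre line; the grasp point (between the pads) lies 19 mm behind it; x points along the fingers, y is the direction in which the jaws open and shut, and the axes are right-handed (so a half turn about x gives the same grasp; the last joint's range is limited). The gripper opens to 85 mm and grips with 20 to 120 N. Pads are 22 mm wide; open, the fingers measure 114 mm over their backs; the gripper's body (76 mm by 85 mm) begins 54 mm behind the grasp point. The pads swing forward as they close: fully open they stand 13 mm farther back than shut.
Start: joints at [-1.279, 0.311, 0.014, 1.512, -0.004, 1.319, -0.027], TCP at [0.18, 0.52, 0.231] pointing down, gripper open.
Joint ranges: [-2.7, 2.7], [-0.3, 1.91], [-1.27, 1.3], [0.12, 2.57], [-1.44, 4.58], [0.2, 2.03], [-3.05, 3.05]. Speed limits (rad/s): [2.79, 2.79, 3.14, 3.14, 3.14, 3.14, 3.14].

INTERFACE

Orientations are given as a unit quaternion [w, x, y, z].
In Python, from bench import * gives the robot as it stands.
- The arm moves only by the tool send_rows, never from a script. Its argument "plan" is a list of rows, each an object with "twist": the turn, a rotation vector about the tool's x, y, z in degrees, a list of three; "travel": the shift along the tool's x, y, z in cm, a list of three; "fingers": the opening, from 0 (shut) to 1 (fully open). A call has 1 to 12 rows; each row shifts and turns the commanded pose from where the row before left it, along the tool's axes as they then stand; what a row does not reach is not made up. A row lasts 1/8 s, in which the tool goes at most 62.5 mm and 10.7 degrees, less where a joint would pass 70% of its speed; a pose out of reach is approached as far as the arm can. A call with a gripper value outside its range is refused whole. The fingers move at their own pace and stop on an object; "newtons" is the grip in N (left out, the last holds). Time passes only in rows, so rows that do not move let the fingers close. It gives the time, the measured TCP pose, the force and the opening at its end, in the units of the state.
- observe(): the state, without advancing time (a new reading comes with each control period).
- grab_frame(name): name is "scene" or "side" or "wrist"; returns a dict with "pixels" (420x560x3 uint8, blue, green, red), "fx", "fy", "cx", "cy" (pixels), "extrinsics" (4x4, takes a point from world to camera coordinates). Camera axes: x right, y down, z forward; pixel columns grow to the right and rows downward; lengths in m; the calibration is good to about 2 mm. A picture is of the moment at which its call begins. There is no depth.
- close_job(): hands the job in, once; it reports no verdict.
Trained networks look in a picture, given as the dict that the camera call returned (one of the last four; its "shot" number tells which), for a name from the list of things; names that differ only in an ending like _2 or _b are one class to them, and where a whole thing is asked for, a point or a joint stands for the part that bears it (a point fixed in the world has none). Each returns a list of dicts, best first, with "score" (0 to 1); they miss things now and then, are a little off and sometimes report something else, mostly with a low value. They report only what shows in the picture. A call takes as long as a camera call.
- boxes_of(target, picture): "extent" ([left, top, width, height] in pixels, round what is visible of it).
The state is a dict: "time": time; "joint_pos": joint angles; "joint_velocities": joint speeds; "joint_torque": joint torques, N m; "tool_pos": TCP position; "tool_rot": TCP orientation; "contact_force": force on the tool from outside, world axes, zero at the start; "moment": the same for the moment, N m; "finger_gap": finger opening in m.
Only numpy, scipy, OpenCV 4.12 (cv2) and the standard library are available. Lean on these libraries where they do the work, as an engineer would, in place of code of your own. Each camera call takes 0.05 s, during which the arm holds its last target.

TASK

Turn the numbered sleeve of the sample press until its red pointer is clicked in at 6. Only after that push the press's spring lever all the way down onto the blue cassette for a moment, then ease it back up slowly, keeping it from flying back, until it stands fully up again. Leave the other things on the table where they are, and the sleeve on 6.

Things in the scene. Friction and masses are not known exactly. Their poses are not given: they have to be found in the camera images.
- sample_press: bench press, fixed; base 236 x 250 mm, origin on the table near its middle; -x its front (faces the robot within 0.35 rad), +y its left seen from the robot. At (0, +60) mm a white dial housing 124 mm across, 70 mm high, with the sleeve on top. At y = -70 mm an aluminium lever from its rear hinge to a black pad in front, over a nest with a blue cassette (does not come off).
- sleeve_grip (a point): on the sleeve's upright axis, 95 mm above the table: the height to grip. The sleeve is a round grey fluted grip, 46 mm across, from 72 to 110 mm above the table, to be gripped at any yaw from above; round its foot a flat black skirt 66 mm across with a red pointer; a red stripe on its top points the same way. Keep fingertips over the dial's face at 70 mm.
- scale_sleeve (a joint): sleeve angle, grows counter-clockwise from above. 0 = pointer at 1, each next number 0.30 rad on: 4 at 0.90, 5 at 1.20, 6 at 1.50, 9 at 2.40 (stops just past 1 and 9). 5 is at the press's front, lower numbers to its left, higher to its right seen from the robot. Clicks at each number (0.15 N m to leave one); let go within 0.1 rad of a number it settles there. Starts between 1 and 4.
- lever_pad (a point): middle of the top face of the lever's black pad (50 x 40 mm), where to push down from above with shut fingers; moves with the lever on an arc of 182 mm about the hinge; about 145 mm above the table with the lever up, 75 mm with it down.
- lever_hinge (a point): axis of the lever's hinge (along the press's y), 62 mm above the table, fixed to the press
- press_lever (a joint): angle of the lever: 0 = fully up (front end raised 0.42 rad from level), 0.40 = fully down at its stop. A spring always drives it up: some 3.5 N at the pad when up, 7 N when down. Let go, it flies up at 8 rad/s or more.
- lab_timer: white lab timer with three buttons, 66 x 66 x 20 mm, origin at the centre of its underside; right of the press; bystander
- mouse: black computer mouse, 108 x 60 x 39 mm, origin at the centre of its underside; left of the press; bystander
- masking_tape: roll of masking tape lying flat, 99 mm across, 25 mm high, origin at the centre of its underside; behind on the left; bystander
- wash_bottle: white plastic wash bottle with a red cap, 106 x 68 x 197 mm, origin under its middle; far right; bystander

How it is judged:
On the way, in this order (a step that is already met when the one before it is completed fails the run):
1. the sleeve is set to 6 (value of joint scale_sleeve between 1.4 and 1.6 rad), for 0.4 s.
2. the lever is pushed all the way down (value of joint press_lever above 0.36 rad), for 0.2 s.
At the end, for the whole second after the job is handed in: the sleeve stands in the notch of number 6 (within 0.08 rad of 1.50) and the lever is fully up again (less than 0.03 rad from its upper stop) (value of joint scale_sleeve between 1.42 and 1.58 rad and value of joint press_lever below 0.03 rad); the robot touches nothing.
It fails at once if the lever flies back up (faster than 2 rad/s) (velocity of joint press_lever below -2 rad/s).
It fails at once if the lever is pushed more than half-way down while the sleeve is not at 6 (value of joint press_lever above 0.2 rad and (value of joint scale_sleeve below 1.38 rad or value of joint scale_sleeve above 1.62 rad)).
It fails at once if a bystander (timer, mouse, tape, wash bottle) is moved more than 3 cm (distance of any of lab_timer, mouse, masking_tape, wash_bottle from where it was at the start of the episode above 0.03 m).
It also fails if it takes over 51 s, if anything falls off the work surface, if the arm or the gripper's body presses on something with over 40 N, if the wrist force passes 120 N, or if a joint passes its speed limit or range.

## Working session

There is one attempt and no reset: what is moved stays moved. The work goes in short steps, Python scripts to look and compute and a tool call to move; the robot and the scene stay as the last step left them, time stands still between calls to the robot, and variables do not carry over. Pictures are saved under pics/ and viewed, and the job is handed in when it is done.

Besides the shell and the picture viewer there is one more tool, called after "Call:" as name(argument=value, ...) on one line, values as JSON. send_rows: Moves the arm, as the interface text tells. Its arguments: {"type":"object","properties":{"plan":{"type":"array"},"newtons":{"type":"number"}},"required":["plan"]}

```bash
ls; mkdir -p pics
python3 - <<'E'
from bench import *
import cv2,pickle
s=observe();print(s)
for n in ["scene","side"]:
    p=grab_frame(n);cv2.imwrite(f"pics/{n}0.png",p["pixels"]);pickle.dump(p,open(f"{n}0.pkl","wb"))
    print(n,p["fx"],p["fy"],p["cx"],p["cy"],p["extrinsics"])
    for t in ["sample_press","sleeve_grip","lever_pad","lab_timer","mouse","wash_bottle"]:
        print(t,[(b["extent"],round(b["score"],2)) for b in boxes_of(t,p)[:2]])
E
```

```text
pics
{'time': 0.0, 'joint_pos': array([-1.27870985,  0.3117495 ,  0.01397787,  1.51305727, -0.00437036,
        1.31921146, -0.02723056]), 'joint_velocities': array([-5.56042937e-04, -1.20242935e-03,  3.07558336e-04, -4.38841239e-04,
        9.44774563e-04, -8.82620550e-05,  9.03255491e-04]), 'joint_torque': array([-4.95670720e-04, -3.79921281e+01,  1.45662180e-01, -2.30593157e+01,
        1.23708064e-02,  1.37737300e-02, -1.20935334e-05]), 'tool_pos': array([0.17994372, 0.51895332, 0.2302079 ]), 'tool_rot': array([ 0.69718756,  0.11659958,  0.69738326, -0.11828201]), 'contact_force': array([0.64347229, 0.36127527, 0.60034772]), 'moment': array([-0.02851211,  0.00198081, -0.01109641]), 'finger_gap': 0.08532281019598044}
scene 519.0871321382726 519.0871321382726 272.7798272083131 218.38464471171426 [[ 0.81287787 -0.58237318 -0.00842871 -0.50281212]
 [-0.30303803 -0.41053414 -0.86001725  0.20654033]
 [ 0.49739071  0.70164321 -0.51019534  1.47221292]
 [ 0.          0.          0.          1.        ]]
sample_press [([232.1, 193.3, 99.4, 67.9], 0.93)]
sleeve_grip [([264.5, 193.1, 18.9, 15.9], 0.52)]
lever_pad [([261.5, 210.0, 55.6, 18.7], 0.63)]
lab_timer [([298.0, 290.1, 24.4, 17.7], 0.8)]
mouse [([159.9, 203.0, 27.7, 19.5], 0.76)]
wash_bottle [([359.9, 288.5, 34.0, 63.6], 0.89)]
side 430.70413644053434 430.70413644053434 284.87634238443 211.44463349143197 [[ 0.99970216 -0.00951975  0.02247163 -0.5551592 ]
 [ 0.0180751  -0.32986544 -0.9438549   0.0539107 ]
 [ 0.01639788  0.94397996 -0.32959513  1.47658154]
 [ 0.          0.          0.          1.        ]]
sample_press [([256.5, 199.5, 79.3, 54.6], 0.66)]
sleeve_grip [([298.0, 200.5, 19.1, 16.5], 0.51), ([287.6, 194.5, 19.7, 10.5], 0.46)]
lever_pad [([269.1, 198.2, 62.8, 34.3], 0.64)]
lab_timer [([233.6, 271.9, 15.0, 19.5], 0.61)]
mouse [([226.1, 198.2, 24.6, 10.7], 0.64)]
wash_bottle [([235.3, 244.7, 35.4, 103.3], 0.83)]
```

Run:
```python
import cv2
a=cv2.imread("pics/scene0.png")[170:290,200:360]; cv2.imwrite("pics/s0z.png",cv2.resize(a,None,fx=5,fy=5,interpolation=cv2.INTER_CUBIC))
a=cv2.imread("pics/side0.png")[170:290,210:370]; cv2.imwrite("pics/d0z.png",cv2.resize(a,None,fx=5,fy=5,interpolation=cv2.INTER_CUBIC))
```

```text
(no output)
```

View pics/s0z.png

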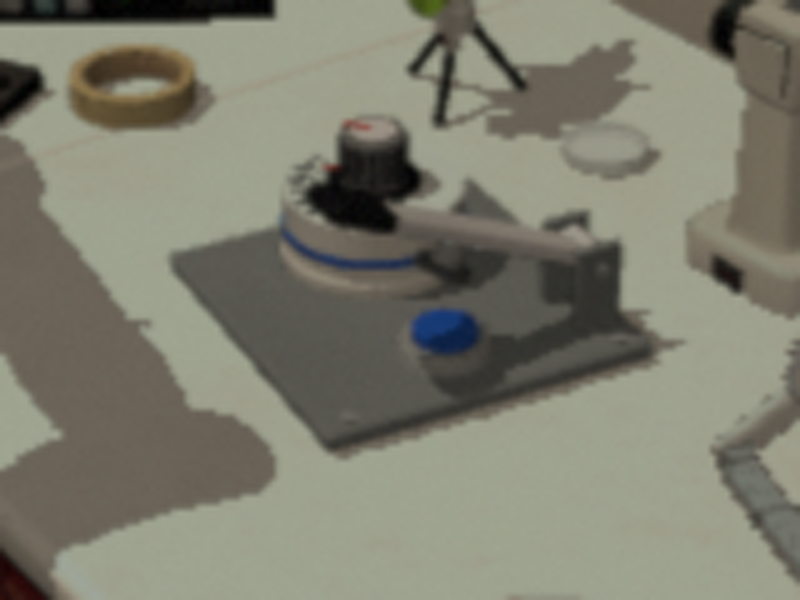

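View pics/d0z.png

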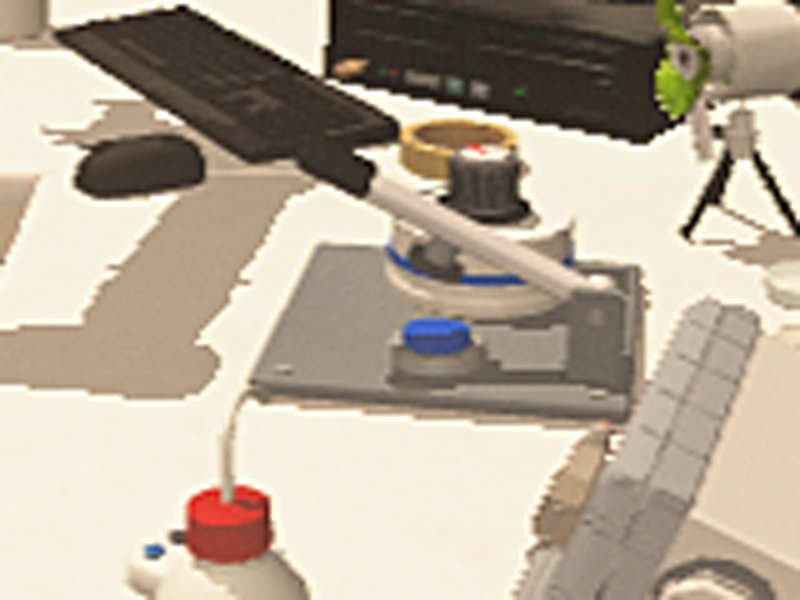

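View pics/scene0.png

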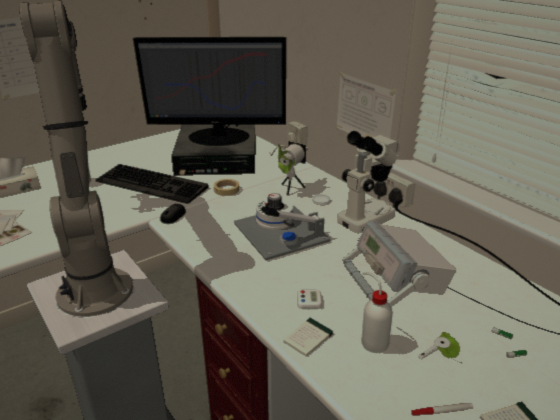

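```bash
cat > h.py <<'E'
import numpy as np,cv2,pickle
def proj(p,X):
    X=np.atleast_2d(X);E=np.array(p["extrinsics"]);c=X@E[:3,:3].T+E[:3,3]
    return np.c_[p["fx"]*c[:,0]/c[:,2]+p["cx"],p["fy"]*c[:,1]/c[:,2]+p["cy"]]
def world(q,L):
    x,y,t=q[:3];L=np.atleast_2d(L);c,s=np.cos(t),np.sin(t)
    return np.c_[x+c*L[:,0]-s*L[:,1],y+s*L[:,0]+c*L[:,1],L[:,2]]
E
python3 - <<'E'
from h import *
from scipy.optimize import least_squares
S=pickle.load(open("scene0.pkl","rb"));D=pickle.load(open("side0.pkl","rb"))
z=lambda l,o:np.array(l)/5.+np.array(o)
so=z([(172,258),(335,438),(655,348),(373,132)],(200,170))
do=z([(320,243),(250,385),(632,412),(640,266),(487,155)],(210,170))
def pts(q,h):
    return world(q,[(-.118,.125,h),(-.118,-.125,h),(.118,-.125,h),(.118,.125,h),(0,.06,.11)])
def f(q):
    P=pts(q,q[3])
    return np.r_[(proj(S,P[[0,1,2,4]])-so).ravel(),(proj(D,P)-do).ravel()]
r=least_squares(f,[.55,0,0,.01],loss="soft_l1");print(r.x,r.fun.round(1))
q=r.x
pad=(.5,)
P=world(q,[(0,.06,.095),(0,.06,.11)]);print(P)
np.save("q.npy",q)
def hz():pass
E
```

```text
[ 0.61197499 -0.06283453 -0.15721894  0.01087211] [ 0.3 -0.7 -0.2  0.7  1.5 -0.6 -0.8 -0.6 -0.4  0.3 -0.4 -0.5  0.4  0.4
  1.3  0.5 -2.1 -0.7]
[[ 0.62136932 -0.00357453  0.095     ]
 [ 0.62136932 -0.00357453  0.11      ]]
```

```bash
cat >> h.py <<'E'
def RT(s):
    w,x,y,z=s["tool_rot"]
    from scipy.spatial.transform import Rotation as R
    return R.from_quat([x,y,z,w])
E
python3 - <<'E'
from bench import *
from h import *
s=observe();R=RT(s);print(R.as_matrix().round(3))
print("delta tool cm",R.inv().apply(np.array([.56,0.0,.27])-s["tool_pos"])*100)
w=grab_frame("wrist");E=np.array(w["extrinsics"]);Ei=np.linalg.inv(E)
print("cam in tool",R.inv().apply(Ei[:3,3]-s["tool_pos"]),"fwd",R.inv().apply(E[2,:3]),"right",R.inv().apply(E[0,:3]),w["fx"])
E
```

```text
[[ 0.     0.328  0.945]
 [ 0.     0.945 -0.328]
 [-1.     0.     0.   ]]
delta tool cm [ -3.86725658 -36.66203718  52.90766208]
cam in tool [-0.14362476 -0.00050345 -0.07731342] fwd [9.53423937e-01 2.82359614e-04 3.01633415e-01] right [ 2.55386860e-05  9.99999483e-01 -1.01682588e-03] 327.18000385210223
```

Call:
send_rows(plan=[{"twist": [0, 0, 0], "travel": [-0.4, -1.6, 2.2], "fingers": 0.8}, {"twist": [0, 0, 0], "travel": [-0.4, -3.2, 4.5], "fingers": 0.8}, {"twist": [0, 0, 0], "travel": [-0.4, -3.2, 4.5], "fingers": 0.8}, {"twist": [0, 0, 0], "travel": [-0.4, -3.2, 4.5], "fingers": 0.8}, {"twist": [0, 0, 0], "travel": [-0.4, -3.2, 4.5], "fingers": 0.8}, {"twist": [0, 0, 0], "travel": [-0.4, -3.2, 4.5], "fingers": 0.8}, {"twist": [0, 0, 0], "travel": [-0.4, -3.2, 4.5], "fingers": 0.8}, {"twist": [0, 0, 0], "travel": [-0.4, -3.2, 4.5], "fingers": 0.8}, {"twist": [0, 0, 0], "travel": [-0.4, -3.2, 4.5], "fingers": 0.8}, {"twist": [0, 0, 0], "travel": [-0.4, -3.2, 4.5], "fingers": 0.8}, {"twist": [0, 0, 0], "travel": [-0.4, -3.2, 4.5], "fingers": 0.8}, {"twist": [0, 0, 0], "travel": [-0.4, -3.2, 4.5], "fingers": 0.8}])

```text
time: 2.25
tool_pos: [0.5491, 0.0014, 0.2797]
tool_rot: [0.698, 0.117, 0.697, -0.117]
contact_force: [0.8, 0.7, -0.2]
finger_gap: 0.0684
```

Call:
send_rows(plan=[{"twist": [0, 0, 0], "travel": [0, -1.3, 1.8], "fingers": 0.8}, {"twist": [0, 0, 0], "travel": [0, 0, 0], "fingers": 0.8}, {"twist": [0, 0, 0], "travel": [0, 0, 0], "fingers": 0.8}])

```text
time: 2.62
tool_pos: [0.5604, -0.0139, 0.2791]
tool_rot: [0.697, 0.117, 0.698, -0.116]
contact_force: [0.5, 0.5, 0.3]
finger_gap: 0.0681
```

Run:
```python
from bench import *
from h import *
s=observe();R=RT(s);print(s["time"],s["tool_pos"],R.as_matrix().round(3),s["joint_pos"].round(2))
p=grab_frame("wrist");cv2.imwrite("pics/w1.png",p["pixels"]);pickle.dump(p,open("w1.pkl","wb"))
for t in ["sleeve_grip","lever_pad"]: print(t,[(b["extent"],round(b["score"],2)) for b in boxes_of(t,p)[:2]])
q=np.load("q.npy");print(proj(p,world(q,[(0,.06,.11),(0,.06,.07)])))
```

```text
2.625 [ 0.56040432 -0.0138744   0.2791321 ] [[-0.001  0.326  0.945]
 [ 0.001  0.945 -0.326]
 [-1.     0.001 -0.001]] [-0.38  0.33  0.51  1.41 -0.16  1.44  1.37]
sleeve_grip [([274.6, 198.0, 62.1, 62.0], 0.64)]
lever_pad [([121.5, 167.8, 106.4, 150.7], 0.75)]
[[308.68524812 236.34474565]
 [305.72260379 222.80603199]]
```

View pics/w1.png

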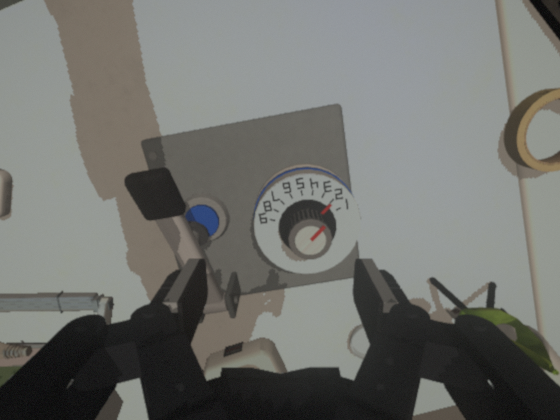

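Run:
```python
import cv2
a=cv2.imread("pics/w1.png")[95:305,115:375]; cv2.imwrite("pics/w1z.png",cv2.resize(a,None,fx=3,fy=3,interpolation=cv2.INTER_CUBIC)[:600])
```

```text
(no output)
```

View pics/w1z.png

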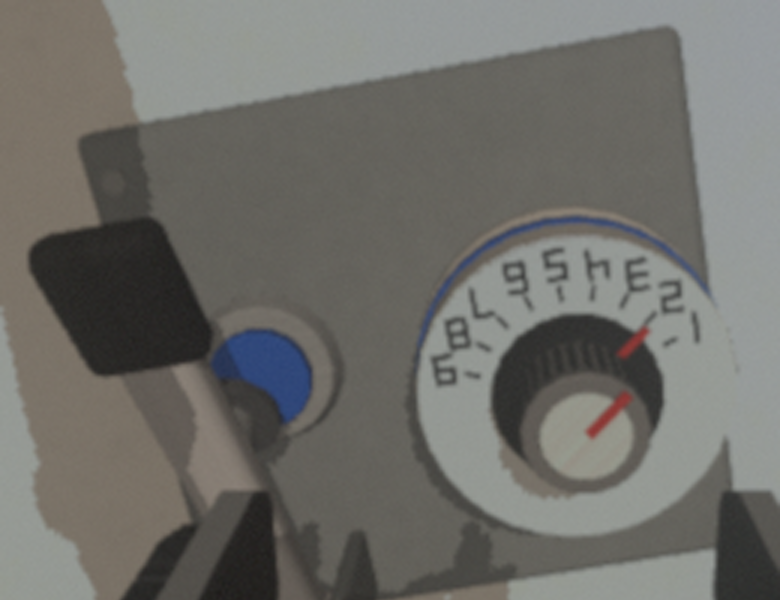

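Run:
```python
from h import *
from scipy.optimize import least_squares
S=pickle.load(open("scene0.pkl","rb"));D=pickle.load(open("side0.pkl","rb"));W=pickle.load(open("w1.pkl","rb"))
so=np.array([(172,258),(335,438),(655,348),(373,132)])/5+(200,170)
do=np.array([(320,243),(250,385),(632,412),(640,266),(487,155)])/5+(210,170)
wo=np.array([(79,137),(677,27),(586,433),(572,386),(122,297),(560,293),(668,343),(472,375)])/3+(115,95)
def f(q):
    h=q[3]
    P=world(q,[(-.118+q[4],.125,h),(-.118+q[4],-.125,h),(.118+q[4],-.125,h),(.118+q[4],.125,h),(0,.06,.11)])
    a=np.array([0,1.2,-1.2]);r=q[6]
    T=np.c_[-r*np.cos(a),.06+r*np.sin(a),.07+0*a]
    Q=np.r_[P[[1,0]],world(q,np.r_[[(0,.06,.11),(0,.06,.07),(q[5],-.07,.145)],T])]
    return np.r_[.5*(proj(S,P[[0,1,2,4]])-so).ravel(),.5*(proj(D,P)-do).ravel(),(proj(W,Q)-wo).ravel()]
r=least_squares(f,[.61,-.06,-.15,.01,0,-.08,.04],loss="soft_l1");print(r.x.round(4),r.fun.round(1))
q=r.x;np.save("q.npy",q)
print(world(q,[(0,.06,.095),(q[5],-.07,.145)]))
```

```text
[ 0.6159 -0.0626 -0.157   0.0099 -0.0061 -0.082   0.0401] [-0.2 -0.2 -0.5  0.5  0.3 -0.2  0.1 -0.5 -0.5  0.2 -0.5 -0.2 -0.2  0.3
  0.3  0.3 -0.5 -0.4 -0.1 -0.1  0.4  0.2 -0.3  0.2  1.3  2.  -1.8  0.3
 -0.  -0.   0.  -0.8  0.5 -0.7]
[[ 0.62524848 -0.0032881   0.095     ]
 [ 0.52388865 -0.1188643   0.145     ]]
```

Call:
send_rows(newtons=40, plan=[{"twist": [0, 0, 0], "travel": [1.5, 1.5, 2.9], "fingers": 0.8}, {"twist": [0, 0, 0], "travel": [3, 1.6, 2.9], "fingers": 0.8}, {"twist": [6, 0, 0], "travel": [4, 0, 0], "fingers": 0.8}, {"twist": [6, 0, 0], "travel": [3, 0, 0], "fingers": 0.8}, {"twist": [5, 0, 0], "travel": [0.5, 0, 0], "fingers": 0.8}, {"twist": [0, 0, 0], "travel": [0, 0, 0], "fingers": 0.8}, {"twist": [0, 0, 0], "travel": [0, 0, 0], "fingers": 0.8}])

```text
time: 3.65
tool_pos: [0.6262, -0.0046, 0.1602]
tool_rot: [0.673, 0.219, 0.672, -0.218]
contact_force: [0.3, 0.0, 0.1]
finger_gap: 0.0682
```

Run:
```python
from bench import *
from h import *
s=observe();R=RT(s);print(s["time"],s["tool_pos"],R.as_matrix().round(3),s["joint_pos"].round(2))
p=grab_frame("wrist");cv2.imwrite("pics/w2.png",p["pixels"])
q=np.load("q.npy");print(R.inv().apply(world(q,[(0,.06,.08)])[0]-s["tool_pos"])*100,proj(p,world(q,[(0,.06,.11)])))
```

```text
3.65 [ 0.62620437 -0.00459169  0.16017693] [[ 0.002  0.588  0.809]
 [ 0.     0.809 -0.588]
 [-1.     0.001  0.001]] [-0.37  0.55  0.54  1.41 -0.29  1.26  1.14]
[ 8.01758325  0.03990836 -0.16214606] [[281.27247479 227.38263459]]
```

View pics/w2.png

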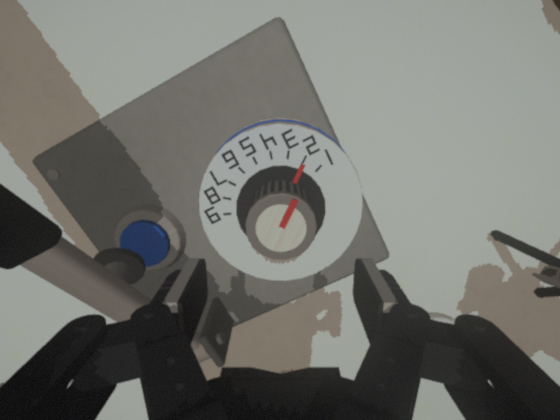

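Call:
send_rows(plan=[{"twist": [0, 0, 0], "travel": [2.5, 0, -0.15], "fingers": 0.8}, {"twist": [0, 0, 0], "travel": [3, 0, 0], "fingers": 0.8}, {"twist": [0, 0, 0], "travel": [2, 0, 0], "fingers": 0.8}, {"twist": [0, 0, 0], "travel": [0.5, 0, 0], "fingers": 0.8}, {"twist": [0, 0, 0], "travel": [0, 0, 0], "fingers": 0.3}, {"twist": [0, 0, 0], "travel": [0, 0, 0], "fingers": 0.3}, {"twist": [0, 0, 0], "travel": [0, 0, 0], "fingers": 0.3}, {"twist": [0, 0, 0], "travel": [0, 0, 0], "fingers": 0.3}, {"twist": [0, 0, 0], "travel": [0, 0, 0], "fingers": 0.3}])

```text
time: 4.82
tool_pos: [0.626, -0.0037, 0.0809]
tool_rot: [0.673, 0.22, 0.671, -0.218]
contact_force: [-0.0, 2.5, 6.2]
finger_gap: 0.0448
```

Call:
send_rows(plan=[{"twist": [-4, 0, 0], "travel": [-0.2, 0, 0], "fingers": 0.3}, {"twist": [-6.5, 0, 0], "travel": [0, 0, 0], "fingers": 0.3}, {"twist": [-6.5, 0, 0], "travel": [0, 0, 0], "fingers": 0.3}, {"twist": [-6.5, 0, 0], "travel": [0, 0, 0], "fingers": 0.3}, {"twist": [-6.5, 0, 0], "travel": [0, 0, 0], "fingers": 0.3}, {"twist": [-6.5, 0, 0], "travel": [0, 0, 0], "fingers": 0.3}, {"twist": [-6.5, 0, 0], "travel": [0, 0, 0], "fingers": 0.3}, {"twist": [-6.5, 0, 0], "travel": [0, 0, 0], "fingers": 0.3}, {"twist": [-6.5, 0, 0], "travel": [0, 0, 0], "fingers": 0.3}, {"twist": [-6.5, 0, 0], "travel": [0, 0, 0], "fingers": 0.3}, {"twist": [-6.5, 0, 0], "travel": [0, 0, 0], "fingers": 0.3}, {"twist": [0, 0, 0], "travel": [0, 0, 0], "fingers": 0.3}])

```text
time: 6.32
tool_pos: [0.6259, -0.0027, 0.081]
tool_rot: [0.679, -0.2, 0.677, 0.201]
contact_force: [4.2, 2.5, -2.6]
finger_gap: 0.0449
```

Run:
```python
from bench import *
from h import *
s=observe();R=RT(s);print(s["time"],s["tool_pos"],R.as_matrix().round(3),s["joint_pos"].round(2),s["contact_force"],s["moment"])
p=grab_frame("wrist");cv2.imwrite("pics/w3.png",p["pixels"])
```

```text
6.325 [ 0.6258945  -0.00269155  0.08095337] [[ 0.003 -0.544  0.839]
 [ 0.002  0.839  0.544]
 [-1.     0.     0.004]] [-0.18  0.58  0.23  1.5  -0.15  1.07  2.24] [ 4.24757103  2.4742168  -2.63461151] [ 0.66291444 -0.80678238 -0.03289971]
```

View pics/w3.png

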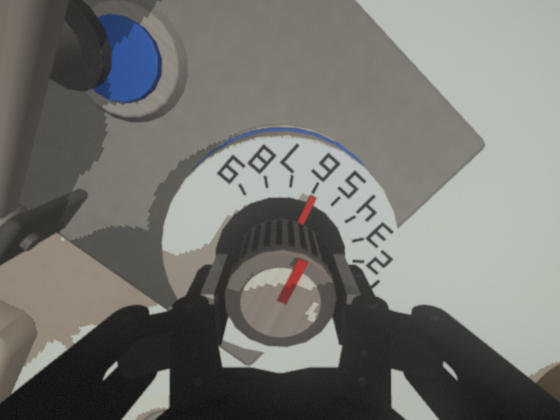

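Call:
send_rows(plan=[{"twist": [0, 0, 0], "travel": [0, 0, 0], "fingers": 0.8}, {"twist": [0, 0, 0], "travel": [0, 0, 0], "fingers": 0.8}, {"twist": [0, 0, 0], "travel": [0, 0, 0], "fingers": 0.8}, {"twist": [0, 0, 0], "travel": [-2, 0, 0], "fingers": 0.8}, {"twist": [0, 0, 0], "travel": [-4, 0, 0], "fingers": 0.8}, {"twist": [0, 0, 0], "travel": [-5, 0, 0], "fingers": 0.8}, {"twist": [0, 0, 0], "travel": [-3, 0, 0], "fingers": 0.8}, {"twist": [0, 0, 0], "travel": [0, 0, 0], "fingers": 0.8}])

```text
time: 7.38
tool_pos: [0.6265, -0.005, 0.2249]
tool_rot: [0.681, -0.201, 0.676, 0.199]
contact_force: [-0.3, 0.2, -0.4]
finger_gap: 0.0686
```

Run:
```python
from bench import *
from h import *
s=observe();R=RT(s);print(s["time"],s["tool_pos"],R.as_matrix().round(3),s["joint_pos"].round(2))
p=grab_frame("wrist");pickle.dump(p,open("w4.pkl","wb"))
a=p["pixels"];cv2.imwrite("pics/w4.png",a)
q=np.load("q.npy")
for nm,an in (("5",1.2),("6",1.5),("7",1.8)):
    d=an-1.2; 
    # angle CCW; front=-x at 1.2
    print(nm,proj(p,world(q,[(-.033*np.cos(d),.06-.033*np.sin(d),.073),(-.018*np.cos(d),.06-.018*np.sin(d),.11)])).round(1))
print(proj(p,world(q,[(q[5],-.07,.145)])))
```

```text
7.375 [ 0.62645755 -0.00503053  0.22488687] [[ 0.007 -0.542  0.84 ]
 [-0.     0.84   0.542]
 [-1.    -0.004  0.006]] [-0.19  0.47  0.26  1.31 -0.12  1.37  2.21]
5 [[307.3 162.7]
 [298.  184.6]]
6 [[298.4 156.7]
 [292.5 181. ]]
7 [[287.9 153.7]
 [286.1 179.2]]
[[212.33632927 -24.58337393]]
```

View pics/w4.png

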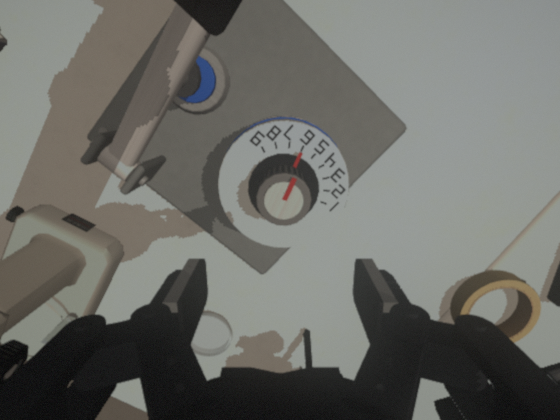

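Call:
send_rows(plan=[{"twist": [0, 0, 0], "travel": [0, -0.5, -2.0], "fingers": 0}, {"twist": [0, 0, 0], "travel": [0, -1.2, -4.3], "fingers": 0}, {"twist": [0, 0, 0], "travel": [0, -1.2, -4.3], "fingers": 0}, {"twist": [0, 0, 0], "travel": [0, -1.1, -4.2], "fingers": 0}, {"twist": [8.4, 0, 0], "travel": [0, 0, 0], "fingers": 0}, {"twist": [8.4, 0, 0], "travel": [0, 0, 0], "fingers": 0}, {"twist": [8.4, 0, 0], "travel": [0, 0, 0], "fingers": 0}, {"twist": [8.4, 0, 0], "travel": [0, 0, 0], "fingers": 0}, {"twist": [8.4, 0, 0], "travel": [0, 0, 0], "fingers": 0}, {"twist": [0, 0, 0], "travel": [0, 0, 0], "fingers": 0}, {"twist": [0, 0, 0], "travel": [0, 0, 0], "fingers": 0}])

```text
time: 8.8
tool_pos: [0.5214, -0.1182, 0.2203]
tool_rot: [0.704, 0.056, 0.706, -0.055]
contact_force: [0.1, -0.0, -0.3]
finger_gap: -0.0003
```

Run:
```python
from bench import *
from h import *
s=observe();R=RT(s);print(s["time"],s["tool_pos"],R.as_matrix().round(3),s["joint_pos"].round(2),s["finger_gap"])
p=grab_frame("wrist");pickle.dump(p,open("w5.pkl","wb"))
a=p["pixels"].copy()
q=np.load("q.npy")
H=world(q,[(q[5],-.07,.145)]);print(R.inv().apply(H[0]-s["tool_pos"])*100,proj(p,H))
# pad outline tilted .42
u=np.array([np.cos(.42),0,-np.sin(.42)]);c=np.array([q[5],-.07,.145])
for i,j in((-.025,-.02),(-.025,.02),(.025,.02),(.025,-.02),(0,0)):
    x=proj(p,world(q,[c+u*i+np.array([0,j,0])]))[0];cv2.circle(a,tuple(int(v) for v in x.round()),2,(0,255,255),-1)
cv2.imwrite("pics/w5.png",a)
```

```text
8.8 [ 0.52135425 -0.11817212  0.22028987] [[-0.002  0.157  0.988]
 [ 0.     0.988 -0.157]
 [-1.    -0.    -0.002]] [-0.14  0.3   0.42  1.58 -0.12  1.29  1.72] -0.00030282560377464687
[ 7.528437   -0.02800258  0.27661114] [[279.99145271 220.56286059]]
```

View pics/w5.png

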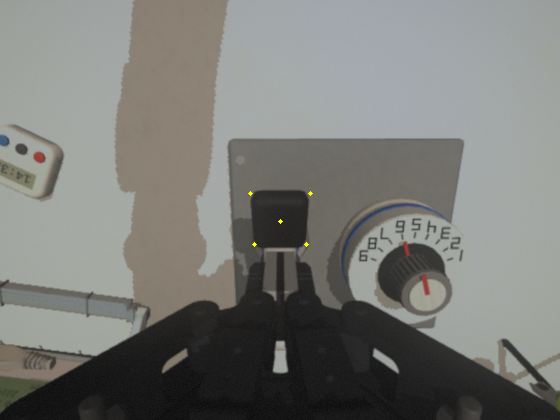

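Call:
send_rows(plan=[{"twist": [0, 0, 0], "travel": [2, 0, 0.3], "fingers": 0}, {"twist": [0, 0, 0], "travel": [3.5, 0, 0], "fingers": 0}, {"twist": [0, 0, 0], "travel": [1.5, 0, 0], "fingers": 0}, {"twist": [0, 0, 0], "travel": [0.5, 0, 0], "fingers": 0}, {"twist": [0, 0, 0], "travel": [0.5, 0, -0.2], "fingers": 0}, {"twist": [0, 0, 0], "travel": [0, 0, 0], "fingers": 0}])

```text
time: 9.6
tool_pos: [0.524, -0.1187, 0.1424]
tool_rot: [0.706, 0.056, 0.704, -0.056]
contact_force: [0.8, -0.1, 4.1]
finger_gap: 0.0001
```

Run:
```python
from bench import *
from h import *
s=observe();print(s["time"],s["tool_pos"],s["contact_force"])
p=grab_frame("side");cv2.imwrite("pics/d6.png",cv2.resize(p["pixels"][150:270,210:370],None,fx=5,fy=5,interpolation=cv2.INTER_CUBIC))
```

```text
9.6 [ 0.52397437 -0.11873218  0.14239557] [ 0.75310381 -0.10691145  4.13387998]
```

View pics/d6.png

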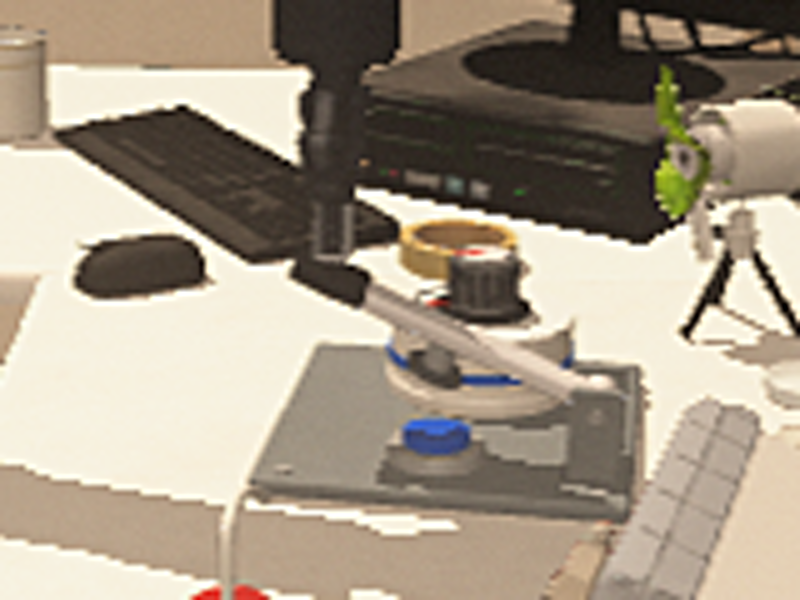

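Call:
send_rows(plan=[{"twist": [0, 0, 0], "travel": [0.84, 0, -0.36], "fingers": 0}, {"twist": [0, 0, 0], "travel": [0.86, 0, -0.33], "fingers": 0}, {"twist": [0, 0, 0], "travel": [0.86, 0, -0.29], "fingers": 0}, {"twist": [0, 0, 0], "travel": [0.88, 0, -0.25], "fingers": 0}, {"twist": [0, 0, 0], "travel": [0.9, 0, -0.2], "fingers": 0}, {"twist": [0, 0, 0], "travel": [0.9, 0, -0.15], "fingers": 0}, {"twist": [0, 0, 0], "travel": [0.9, 0, -0.1], "fingers": 0}, {"twist": [0, 0, 0], "travel": [0.5, 0, -0.05], "fingers": 0}, {"twist": [0, 0, 0], "travel": [0.2, 0, 0], "fingers": 0}, {"twist": [0, 0, 0], "travel": [0, 0, 0], "fingers": 0}])

```text
time: 10.9
tool_pos: [0.5069, -0.1161, 0.0752]
tool_rot: [0.706, 0.056, 0.704, -0.056]
contact_force: [0.0, 0.7, 18.8]
finger_gap: -0.0002
```

Run:
```python
from bench import *
from h import *
s=observe();print(s["time"],s["tool_pos"],s["contact_force"],RT(s).as_matrix().round(3))
p=grab_frame("side");cv2.imwrite("pics/d7.png",cv2.resize(p["pixels"][150:270,210:370],None,fx=5,fy=5,interpolation=cv2.INTER_CUBIC))
```

```text
10.9 [ 0.50687971 -0.11605037  0.07520384] [1.54653609e-02 6.83447303e-01 1.87837570e+01] [[ 0.002  0.159  0.987]
 [ 0.     0.987 -0.159]
 [-1.     0.001  0.002]]
```

View pics/d7.png

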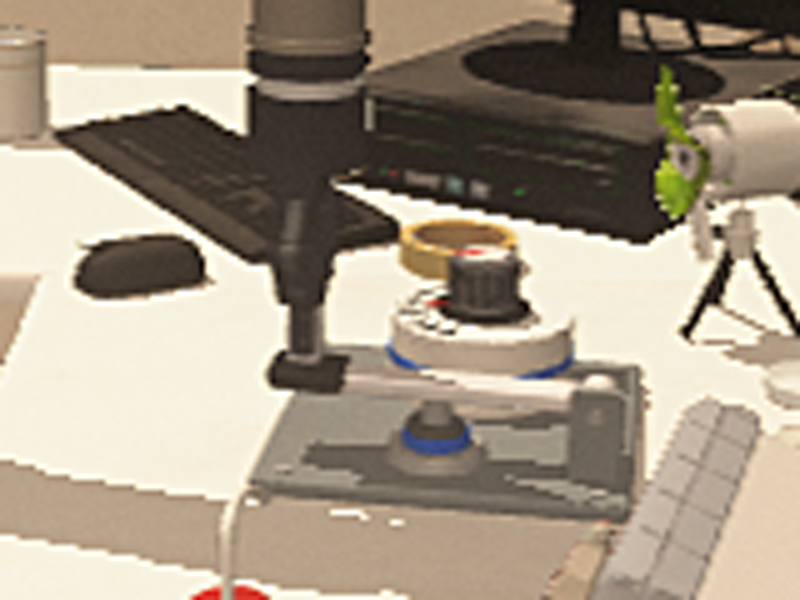

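Call:
send_rows(plan=[{"twist": [0, 0, 0], "travel": [0, 0, 0], "fingers": 0}, {"twist": [0, 0, 0], "travel": [0, 0, 0], "fingers": 0}, {"twist": [0, 0, 0], "travel": [0, 0, 0], "fingers": 0}, {"twist": [0, 0, 0], "travel": [-0.3, 0, 0], "fingers": 0}, {"twist": [0, 0, 0], "travel": [-0.4, 0, 0.04], "fingers": 0}, {"twist": [0, 0, 0], "travel": [-0.5, 0, 0.06], "fingers": 0}, {"twist": [0, 0, 0], "travel": [-0.5, 0, 0.07], "fingers": 0}, {"twist": [0, 0, 0], "travel": [-0.5, 0, 0.09], "fingers": 0}, {"twist": [0, 0, 0], "travel": [-0.5, 0, 0.1], "fingers": 0}, {"twist": [0, 0, 0], "travel": [-0.5, 0, 0.12], "fingers": 0}, {"twist": [0, 0, 0], "travel": [-0.5, 0, 0.13], "fingers": 0}, {"twist": [0, 0, 0], "travel": [-0.5, 0, 0.14], "fingers": 0}])

```text
time: 12.45
tool_pos: [0.5132, -0.117, 0.115]
tool_rot: [0.705, 0.056, 0.705, -0.056]
contact_force: [4.2, -1.5, 4.1]
finger_gap: -0.0006
```

Call:
send_rows(plan=[{"twist": [0, 0, 0], "travel": [-0.5, 0, 0.15], "fingers": 0}, {"twist": [0, 0, 0], "travel": [-0.5, 0, 0.17], "fingers": 0}, {"twist": [0, 0, 0], "travel": [-0.5, 0, 0.18], "fingers": 0}, {"twist": [0, 0, 0], "travel": [-0.5, 0, 0.2], "fingers": 0}, {"twist": [0, 0, 0], "travel": [-0.5, 0, 0.21], "fingers": 0}, {"twist": [0, 0, 0], "travel": [-0.4, 0, 0.17], "fingers": 0}, {"twist": [0, 0, 0], "travel": [0, 0, 0], "fingers": 0}])

```text
time: 13.32
tool_pos: [0.5238, -0.1186, 0.144]
tool_rot: [0.705, 0.056, 0.705, -0.056]
contact_force: [3.0, 0.0, 1.4]
finger_gap: -0.0002
```

Call:
send_rows(plan=[{"twist": [0, 0, 0], "travel": [-0.1, 0, 0.05], "fingers": 0}, {"twist": [0, 0, 0], "travel": [-0.1, 0, 0.05], "fingers": 0}, {"twist": [0, 0, 0], "travel": [-0.1, 0, 0.03], "fingers": 0}, {"twist": [0, 0, 0], "travel": [-0.1, 0, 0], "fingers": 0}, {"twist": [0, 0, 0], "travel": [-0.2, 0, 0], "fingers": 0}, {"twist": [0, 0, 0], "travel": [-0.3, 0, 0], "fingers": 0}, {"twist": [0, 0, 0], "travel": [0, 0, 0], "fingers": 0}])

```text
time: 14.2
tool_pos: [0.5236, -0.1184, 0.1522]
tool_rot: [0.704, 0.056, 0.706, -0.056]
contact_force: [-0.6, -0.0, -0.8]
finger_gap: -0.0003
```

Call:
send_rows(plan=[{"twist": [0, 0, 0], "travel": [-1, 0, 0], "fingers": 0}, {"twist": [0, 0, 0], "travel": [-3, 0, 0], "fingers": 0}, {"twist": [0, 0, 0], "travel": [-4, 0, 0], "fingers": 0}, {"twist": [0, 0, 0], "travel": [-2, 0, 0], "fingers": 0}, {"twist": [0, 0, 0], "travel": [0, 0, 0], "fingers": 0}, {"twist": [0, 0, 0], "travel": [0, 0, 0], "fingers": 0}])

```text
time: 14.95
tool_pos: [0.5244, -0.1185, 0.2519]
tool_rot: [0.704, 0.056, 0.706, -0.056]
contact_force: [-0.3, 0.1, -0.2]
finger_gap: -0.0001
```

Run:
```python
from bench import *
from h import *
s=observe();print(s["time"],s["tool_pos"],s["contact_force"])
p=grab_frame("side");a=cv2.resize(p["pixels"][170:290,210:370],None,fx=3,fy=3,interpolation=cv2.INTER_CUBIC)
w=grab_frame("wrist");im=w["pixels"].copy()
q=np.load("q.npy");u=np.array([np.cos(.42),0,-np.sin(.42)]);c=np.array([q[5],-.07,.145])
for i,j in((-.025,-.02),(-.025,.02),(.025,.02),(.025,-.02)):
    x=proj(w,world(q,[c+u*i+np.array([0,j,0])]))[0];cv2.circle(im,tuple(int(v) for v in x.round()),2,(0,255,255),-1)
for an in(1.2,1.5,1.8):
    d=an-1.2;x=proj(w,world(q,[(-.04*np.cos(d),.06-.04*np.sin(d),.07)]))[0];cv2.circle(im,tuple(int(v) for v in x.round()),1,(0,255,0),-1)
cv2.imwrite("pics/w8.png",im);cv2.imwrite("pics/d8.png",a)
```

```text
14.95 [ 0.52444256 -0.11853159  0.25185559] [-0.27436609  0.12618042 -0.18459714]
```

View pics/w8.png

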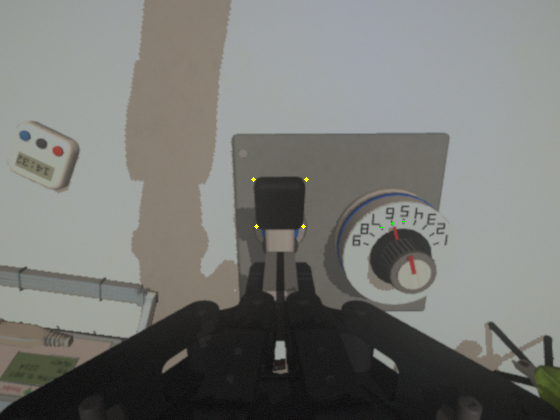

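View pics/d8.png

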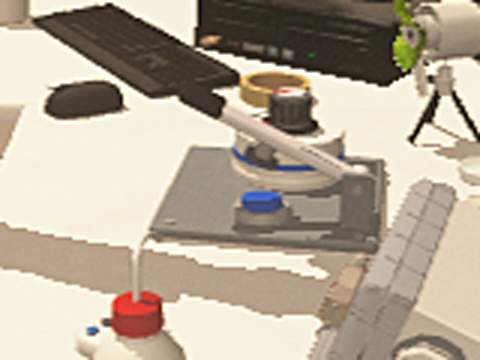

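The wrist view shows the pointer at (395,233), on the 6 tick, and the pad at (280,200), where it stood before the push. The side view shows the lever raised as in the first picture, with the tool clear of it.

Run:
```python
from bench import *
print(close_job())
```

```text
the job is handed in; nothing more can be done
None
```

I turned the sleeve from 2 to 6 and released it. I then pushed the lever down to its stop, held it there, and eased it back up along its arc. The job was handed in at about 15 s of the 51 s allowed; no verdict is reported.

- **Sleeve:** in the last wrist picture the pointer and stripe stand on the 6 tick.
- **Lever down:** at the stop the TCP was at 75 mm with 18.8 N on the tool, well above the 7 N spring. I held it there for at least 0.4 s.
- **Lever up:** I let it rise at about 0.2 rad/s by command, but its speed is not reported. The pad is back at its starting place in the last picture. Contact was lost with the tool just above 145 mm.
- **Tool:** it was 10 cm clear of the pad and touching nothing when I handed in.
- **Bystanders:** I saw no change in the mouse, tape, timer and wash bottle. I checked them by eye only, not by measurement.

No check failed. The only disagreement was 1–3 px between the first pose fit and the wrist camera, which a refit cleared before I gripped the sleeve.

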